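# Load the damp box, close it with its nested lids, lift the outer cover alone

## Task

Stand the clay tile from the wooden drying block on edge in the free middle slot of the white damp box, gently, and let go of it. Then take the lid set by the blue knob of its inner lid, which carries the grey outer cover with it, lower both lids together gently onto the box until the inner lid is seated all round, let go of the knob, and lift off the grey cover alone by its collar, leaving the inner lid undisturbed on the box. Finish while holding the cover in the gripper, level, straight above the box and well clear of the top of the knob, so that I can wipe it out from below; leave the other tiles and things on the bench where they are.

Things in the scene. Friction and masses are not known exactly. Their poses are not given: they have to be found in the camera images.
- box: White open-topped damp box, fixed; 82 mm wide (its x), 158 mm long (its y), rim 96 mm above the bench; walls 4 mm, mouth 74 x 150 mm. Plaster floor, top 38 mm up, with three slots along its x over the whole width, at y = -40, 0, +40 mm: 11 mm wide, bottoms 14 mm up, the top 10 mm bevelled out to 21 mm. The outer slots hold a tile each, the middle one is free. Origin: centre of underside, z up.
- slot (a point): Middle of the bottom of the free slot in the damp box, 14 mm above the bench, below the centre of the box's mouth; axes as the box's.
- tile_mid (a point): Centre of the clay tile to load, terracotta with a white slip band at the top: 60 mm wide (its x), 8 mm thick (its y), 70 mm high (its z), about 70 g; front and back alike. It starts upright and loose, 45 mm up, in the groove of a wooden drying block (80 x 40 x 24 mm, groove bottom 10 mm up) and lifts straight out.
- inner_lid: White inner lid with the blue knob, about 220 g. Origin: centre of its plate's underside. Plate 89 mm (x) by 165 mm (y), 4 mm thick; a tongue 68 x 144 mm below it reaches 6 mm into the box's mouth (3 mm play each side) while the plate sits on the rim, long side along the box's long side (a half turn is as good). Starts level on a low batten trestle, origin 26 mm up.
- knob (a point): Point on the axis of the inner lid's blue knob, 10 mm below its top and 64 mm above the underside of the lid's plate. The knob is a square post 22 x 22 mm, sides along the lid's x and y; it comes up through the cover's collar and stands 34 mm above it. 90 mm above the bench at the start; 160 mm when the lid is seated, over the box's centre.
- cover: Grey outer cover, about 240 g, lying loosely on four 6 mm spacers of the inner lid, so the knob carries both. Origin: centre of its roof's underside. 100 mm (x) by 176 mm (y); roof 4 mm thick; skirt 3 mm thick, reaching 22 mm down, outside the inner lid (2.5 mm play each side) and the box walls (6 mm play). To clear the top of the knob it has to rise 86 mm.
- collar (a point): Point on the axis of the cover's collar, 4 mm below its top, 22 mm above the roof's underside. The collar is a square tube, 46 x 46 mm outside, 38 x 38 mm inside, sides along the cover's x and y, standing 26 mm above the flat roof. Nested, this point is 32 mm below knob (128 mm above the bench when the lids are on the box).
- tile_a_mid (a point): Centre of the clay tile with a blue band in one outer slot of the box (at the box's y = -40 mm); same size as the other; to be left alone.
- tile_b_mid (a point): Centre of the clay tile with a green band in the other outer slot (y = +40 mm); same size; to be left alone.
- tub: Pale jar with a white lid, 72 mm across, 85 mm high, loose on the bench to one side; leave alone. Origin: centre of its underside.
- cup: White ceramic cup, 68 mm across, 60 mm high, loose on the bench near the robot; leave alone. Origin: centre of its underside.
- rib: Flat wooden potter's rib, about 45 x 135 mm and 8 mm thick, lying on the bench between the box and the lids; leave alone. Origin: centre of its underside.
- weight: Steel weight with a grip knob, 60 mm across, 44 mm high, on the bench near the robot; leave alone. Origin: centre of its underside.
- brush: Brush about 190 mm long lying on the bench behind the box and the lids; leave alone.
There are look-alikes about, which are no part of the job. What is meant by the cover is not green or orange, and is the larger of those in its own colour.

How it is judged (in metres and radians):
On the way, in this order (a step that is already met when the one before it is completed fails the run):
1. the tile stands on edge in the free middle slot, let go of (x of tile_mid in the frame of box between -0.012 and 0.012 m and y of tile_mid in the frame of box between -0.012 and 0.012 m and z of tile_mid in the frame of box between 0.045 and 0.053 m and angle between tile_mid's own z axis and vertical below 0.3 rad and contact force between the fingers and tile below 0.1 N), for 0.2 s.
2. the lid set is on the box: inner lid seated, outer cover still nested over it (x of knob in the frame of box between -0.007 and 0.007 m and y of knob in the frame of box between -0.007 and 0.007 m and z of knob in the frame of box between 0.157 and 0.163 m and angle between knob's own z axis and vertical below 0.04 rad and z of collar in the frame of knob between -0.036 and -0.028 m), for 0.2 s.
At the end, for the whole second after the job is handed in: Tile in the middle slot, on edge (12 mm, lean < 0.3 rad); inner lid seated (7 mm, height 3 mm, level 0.04 rad), untouched by robot and cover; cover held still in the gripper, level to 0.15 rad, within 40 mm of straight above the box, its skirt 8 mm or more above the knob (x of tile_mid in the frame of box between -0.012 and 0.012 m and y of tile_mid in the frame of box between -0.012 and 0.012 m and z of tile_mid in the frame of box between 0.045 and 0.053 m and angle between tile_mid's own z axis and vertical below 0.3 rad and x of knob in the frame of box between -0.007 and 0.007 m and y of knob in the frame of box between -0.007 and 0.007 m and z of knob in the frame of box between 0.157 and 0.163 m and angle between knob's own z axis and vertical below 0.04 rad and z of collar in the frame of knob above 0.062 m and horizontal distance between collar and box below 0.04 m and angle between collar's own z axis and vertical below 0.15 rad and contact force between the fingers and cover above 1 N and contact force between each of cover, the arm, the fingers and inner_lid below 0.1 N and contact force between cover and box below 0.1 N and linear speed of cover below 0.03 m/s and linear speed of inner_lid below 0.02 m/s); the arm keeps its last pose, push and grip.
It fails at once if the outer cover is parted from the inner lid while the inner lid is not seated on the box (the lids travel together, and the inner lid stays put when the cover is lifted) (z of collar in the frame of knob above -0.017 m and not (x of knob in the frame of box between -0.007 and 0.007 m and y of knob in the frame of box between -0.007 and 0.007 m and z of knob in the frame of box between 0.157 and 0.163 m and angle between knob's own z axis and vertical below 0.04 rad)).
It fails at once if the lid set is dropped or slammed onto the box (horizontal distance between knob and box below 0.03 m and z of knob in the frame of box below 0.197 m and linear speed of inner_lid above 0.35 m/s).
It fails at once if the tile is dropped or slammed into the box (horizontal distance between tile_mid and box below 0.04 m and z of tile_mid in the frame of box below 0.075 m and linear speed of tile above 0.4 m/s).
It fails at once if a tile standing in the box is knocked or pulled out of place (distance of any of tile_a_mid, tile_b_mid from where it was at the start of the episode above 0.02 m).
It fails at once if something else on the bench is disturbed (distance of any of tub, cup, rib, weight, brush from where it was at the start of the episode above 0.03 m).
It also fails if it takes over 72 s, if anything falls off the work surface, if the arm or the gripper's body presses on something with over 40 N, if the wrist force passes 120 N, or if a joint passes its speed limit or range.

## Robot

A 6-joint arm with a two-finger parallel gripper is mounted at the origin on the work surface. World frame = base frame: x ahead of the robot, y to its left, z up, the work surface at z = 0. Lengths are in mm, angles in degrees, forces in N, time in s.
With the tool pointing down it reaches from about 300 to 850 mm from the base axis. Payload 4.2 kg.
Tool frame: the origin (TCP) lies on the centre line of the jaws, within the pads' length; the fingertips stand env.nose_length ahead of it and the grasp point (between the pads) lies 2 mm behind it (env.nose_length is the distance from the TCP to the fingertips, in mm); z points along the fingers, y is the direction in which the jaws open and shut (so a half turn about z gives the same grasp; the last joint's range is limited). The gripper opens to 91 mm and grips with 3 to 60 N. Pads are 32 mm wide; open, the fingers measure 118 mm over their backs; the gripper's body (76 mm by 178 mm) begins 60 mm behind the grasp point.
Start: joints at [-76.891, 18.312, 89.639, -0, 72.044, -1.146], TCP at [141.591, -557.309, 230.976] pointing down, gripper open.
Joint ranges: [-177.97, 177.97], [-48.28, 115.42], [12.27, 149.76], [-77.06, 257.06], [2.81, 150.46], [-146.56, 146.56]. Speed limits (degrees/s): [147.25, 147.25, 180, 180, 180, 180].

## Interface

Orientations are given as [roll, pitch, yaw] about the fixed x, y, z axes, in that order (R = Rz(yaw) Ry(pitch) Rx(roll)).
In Python, from workcell import env gives the robot as it stands. The module is installed in compiled form; this text tells all that it offers.
- The arm moves only by the tool jog_arm, never from a script. Its argument "deltas" is a list that holds one entry, the list of rows, each a list of 5 numbers: the shift along the tool's x, y, z in m, then the turn about the tool's z in degrees, then the finger opening in m, from 0 to 0.0912. A call has 1 to 20 rows; each row is the pose to reach, as a shift and turn from the pose commanded when the call began, along the tool's axes at that moment; what a row does not reach only later rows make up. A row lasts 1/12 s, in which the tool goes at most 41.7 mm and 7.16 degrees, less where a joint would pass 70% of its speed; a pose out of reach is approached as far as the arm can. A call with a gripper value outside its range is refused whole. The fingers move at their own pace and stop on an object; "grip_force" is the grip in N (left out, the last holds). Time passes only in rows, so rows that repeat a pose let the fingers close. It gives the time, the measured TCP pose, the force and the opening at its end, in the units of the state.
- env.state(): the state, without advancing time (a new reading comes with each control period).
- env.grab_frame(name): name is "scene" or "top" or "wrist"; returns the picture (384x512x3 uint8, red, green, blue); there is no depth.
- env.camera_params(name): a dict with "fx", "fy", "cx", "cy" (pixels), "xyz" and "orientation" of the camera in the world. Camera axes: x right, y down, z forward; pixel columns grow to the right and rows downward; lengths in mm; the calibration is good to about 2 mm. A picture is of the moment at which its call begins: read the wrist's pose just before it. camera_params takes no time and is no camera call; for the wrist camera it gives the pose at the moment of the call.
- env.job_done(): hands the job in, once; it reports no verdict.
Trained networks look in the newest picture that a camera, given by its name, has taken for a name from the list of things; names that differ only in an ending like _2 or _b are one class to them, and where a whole thing is asked for, a point or a joint stands for the part that bears it (a point fixed in the world has none). Each returns a list of dicts, best first, with "conf" (0 to 1); they miss things now and then, are a little off and sometimes report something else, mostly with a low value. They report only what shows in the picture. A call takes as long as a camera call. They do not tell look-alikes from the thing itself.
- env.look_for(camera, label): "xyz" ([x, y, z] in mm, in world coordinates, good to about 4 mm: the middle of the surface that is visible of it).
The state is a dict: "time_s": time; "qpos": joint angles; "qvel": joint speeds; "effort": joint torques, N m; "ee_pos": TCP position; "ee_rot": TCP orientation; "force": force on the tool from outside, world axes, zero at the start; "torque": the same for the moment, N m; "gripper_width": finger opening in mm.
Only numpy, scipy, OpenCV 4.12 (cv2) and the standard library are available. Lean on these libraries where they do the work, as an engineer would, in place of code of your own. Each camera call takes 0.05 s, during which the arm holds its last target.

## Working session

There is one attempt and no reset: what is moved stays moved. The work goes in short steps, Python scripts to look and compute and a tool call to move; the robot and the scene stay as the last step left them, time stands still between calls to the robot, and variables do not carry over. Pictures are saved under pics/ and viewed, and the job is handed in when it is done.

Besides the shell and the picture viewer there is one more tool, called by a JSON object that holds its "op" and its "data", one argument or row to a line. jog_arm: Moves the arm, as the interface text tells. Its arguments: {"type":"object","properties":{"deltas":{"type":"array"},"grip_force":{"type":"number"}},"required":["deltas"]}

```bash
mkdir -p pics; cat > h.py <<'E'
from workcell import env
import numpy as np, cv2
from scipy.spatial.transform import Rotation as R
def save(cam,name,):
    im=env.grab_frame(cam); cv2.imwrite(f'pics/{name}.png',cv2.cvtColor(im,cv2.COLOR_RGB2BGR)); return im
def cam(c):
    p=env.camera_params(c); return p,R.from_euler('xyz',p['orientation'],degrees=True).as_matrix(),np.array(p['xyz'])
def px2w(c,u,v,z,P=None):
    p,M,t=P or cam(c); d=M@np.array([(u-p['cx'])/p['fx'],(v-p['cy'])/p['fy'],1]); return t+d*(z-t[2])/d[2]
def w2px(c,X,P=None):
    p,M,t=P or cam(c); q=M.T@(np.array(X)-t); return q[0]/q[2]*p['fx']+p['cx'],q[1]/q[2]*p['fy']+p['cy']
E
python3 - <<'E'
from h import *
s=env.state();print(s, env.nose_length)
for c in ['scene','top','wrist']:
    save(c,c+'0'); print(env.camera_params(c))
for l in ['box','slot','tile_mid','inner_lid','knob','cover','collar','tile_a_mid','tub','cup','rib','weight','brush']:
    for c in ['top']:
        print(l,c,[(np.round(d['xyz']),round(d['conf'],2)) for d in env.look_for(c,l)][:4])
E
```

```text
{'time_s': 0.0, 'qpos': array([-7.68908831e+01,  1.83517871e+01,  8.97067924e+01, -1.87174059e-03,
        7.20448099e+01, -1.14617956e+00]), 'qvel': array([-0.06188443,  0.07115875,  0.02564555,  0.03804012, -0.11296907,
        0.03455951]), 'effort': array([ 1.00928919e-03, -4.12458694e+01, -2.31974423e+01,  7.29937828e-02,
        4.58069961e-02, -1.31979191e-04]), 'ee_pos': array([ 141.4682774 , -556.82541005,  230.11618678]), 'ee_rot': array([-1.79896596e+02, -2.88942936e-04,  1.42558748e+01]), 'force': array([ 0.62835217, -0.10375463,  0.15352963]), 'torque': array([-0.00813047, -0.03241505,  0.02547579]), 'gripper_width': 91.14690938279972} 17.0
{'fx': 432.5897069114542, 'fy': 432.5897069114542, 'cx': 257.92934368108797, 'cy': 200.60239790542164, 'xyz': array([ 818.17437357, -546.41913326,  910.25095397]), 'orientation': array([-141.4435699 ,   -0.97135949,   34.90006586])}
{'fx': 347.3600449392401, 'fy': 347.3600449392401, 'cx': 252.9234509298348, 'cy': 190.63130547987973, 'xyz': array([ 262.41285785,   14.1490252 , 1001.14776595]), 'orientation': array([-167.01304892,   -0.
[... 460 characters left out ...]
array([ 504., -165.,   75.]), 0.22)]
knob top [(array([564., 172.,  89.]), 0.55)]
cover top [(array([564., 171.,  36.]), 0.94), (array([179., 327.,  29.]), 0.92), (array([365., -36.,  16.]), 0.9), (array([380., 144.,  16.]), 0.87)]
collar top [(array([562., 168.,  44.]), 0.95), (array([178., 322.,  18.]), 0.95), (array([376., 142.,  17.]), 0.77), (array([363., -29.,  22.]), 0.56)]
tile_a_mid top [(array([ 523., -240.,   68.]), 0.55)]
tub top []
cup top [(array([ 369., -286.,   23.]), 0.7)]
rib top [(array([554.,   1.,  10.]), 0.95)]
weight top [(array([363., 285.,   7.]), 0.95)]
brush top [(array([723.,  57.,  17.]), 0.72), (array([561., 170.,  88.]), 0.31), (array([539., 418.,  62.]), 0.2)]
```

View pics/top0.png

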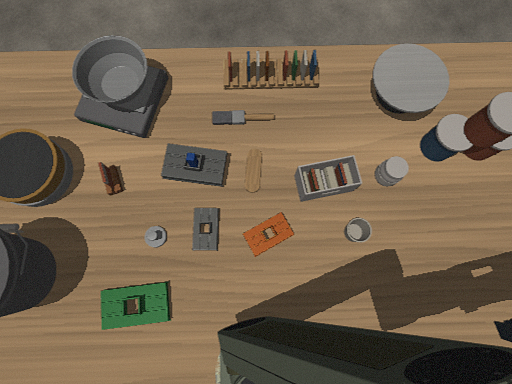

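View pics/scene0.png

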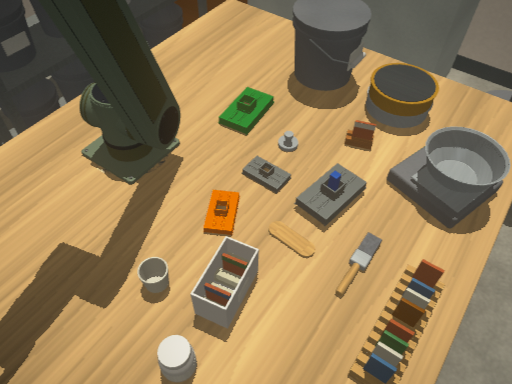

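```bash
cat >> h.py <<'E'
def plan(cur,tgt):
    """cur,tgt: x,y,z,yaw commanded, mm/deg, tool down -> delta row"""
    y=np.radians(cur[3]); d=np.array(tgt[:3])-np.array(cur[:3])
    t=(-(tgt[3]-cur[3]))
    return [round((d[0]*np.cos(y)+d[1]*np.sin(y))/1e3,4),round((d[0]*np.sin(y)-d[1]*np.cos(y))/1e3,4),round(-d[2]/1e3,4),round(t,2)]
E
python3 - <<'E'
from h import *
s=env.state();p,M,t=cam('wrist')
T=R.from_euler('xyz',s['ee_rot'],degrees=True).as_matrix()
print(T.T@(t-s['ee_pos'])); print(T.T@M)
for n,u,v,z in [('tile',110,172,75),('block',110,180,24),('knob',192,158,100),('boxc',328,178,96)]: print(n,px2w('top',u,v,z))
im=cv2.imread('pics/top0.png'); a=im[120:260,80:420]; a=cv2.resize(a[:, :],None,fx=2.3,fy=2.3,interpolation=cv2.INTER_CUBIC); cv2.imwrite('pics/top0z.png',a)
cur=[141.591,-557.309,230.976,14.255]
# view box: TCP such that camera is over box
print(plan(cur,[420,-220,330,0]))
E
```

```text
[  81.64599582   -0.57396569 -153.73125758]
[[ 3.32393882e-04 -9.57937403e-01 -2.86977041e-01]
 [ 9.99999743e-01  5.00527553e-04 -5.12515798e-04]
 [ 6.34597969e-04 -2.86976797e-01  9.57937323e-01]]
tile [538.10992661 399.20621761  75.        ]
block [529.11720977 418.7775014   24.        ]
knob [565.06771029 168.92550855 100.        ]
boxc [ 501.18601259 -197.95139765   96.        ]
[np.float64(0.3529), np.float64(-0.2584), np.float64(-0.099), 14.26]
```

View pics/top0z.png

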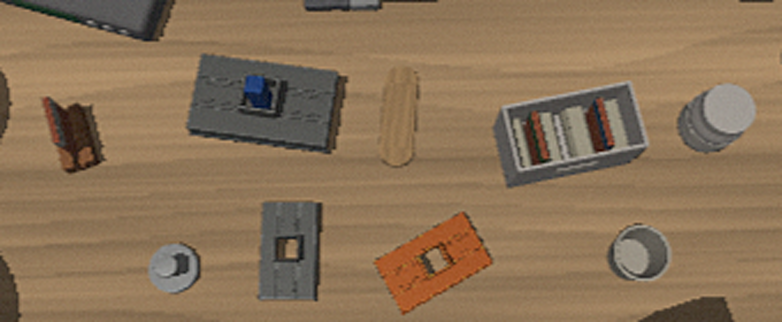

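```bash
python3 - <<'E'
from h import *
cur=[141.591,-557.309,230.976,14.255]
print(plan(cur,[505,-205,340,10.255]))
E
```

```text
[np.float64(0.439), np.float64(-0.252), np.float64(-0.109), 4.0]
```

{"op": "jog_arm", "data": {
  "deltas": [
    [[0.439, -0.252, -0.109, 4, 0.06], [0.439, -0.252, -0.109, 4, 0.06], [0.439, -0.252, -0.109, 4, 0.06], [0.439, -0.252, -0.109, 4, 0.06], [0.439, -0.252, -0.109, 4, 0.06], [0.439, -0.252, -0.109, 4, 0.06], [0.439, -0.252, -0.109, 4, 0.06], [0.439, -0.252, -0.109, 4, 0.06], [0.439, -0.252, -0.109, 4, 0.06], [0.439, -0.252, -0.109, 4, 0.06], [0.439, -0.252, -0.109, 4, 0.06], [0.439, -0.252, -0.109, 4, 0.06], [0.439, -0.252, -0.109, 4, 0.06], [0.439, -0.252, -0.109, 4, 0.06], [0.439, -0.252, -0.109, 4, 0.06], [0.439, -0.252, -0.109, 4, 0.06], [0.439, -0.252, -0.109, 4, 0.06]]
  ]
}}

```text
time_s: 2.22
ee_pos: [504.0, -205.8, 339.7]
ee_rot: [-180.0, 0.1, 10.2]
force: [0.1, 0.1, -0.2]
gripper_width: 60.0
```

```bash
python3 - <<'E'
from h import *
s=env.state();print(s['time_s'],s['ee_pos'],s['ee_rot'],s['qpos'])
import pickle
P=cam('wrist'); pickle.dump(P,open('P_box','wb')); save('wrist','box'); 
for l in ['box','slot','tile_a_mid']:
    print(l,[(np.round(d['xyz']),round(d['conf'],2)) for d in env.look_for('wrist',l)][:4])
E
```

```text
2.2167 [ 503.99049514 -205.81790666  339.65265342] [-1.79998244e+02  5.84075870e-02  1.01661310e+01] [-2.34063239e+01  1.27884538e+01  8.18868417e+01 -3.09366070e-02
  8.53743406e+01  5.64300542e+01]
box [(array([ 511., -202.,   36.]), 0.67)]
slot [(array([ 506., -203.,   38.]), 0.91)]
tile_a_mid [(array([ 525., -241.,   78.]), 0.97), (array([ 505., -207.,   40.]), 0.27)]
```

View pics/box.png

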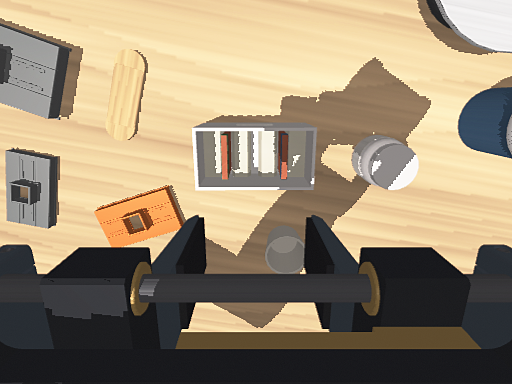

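```bash
python3 - <<'E'
from h import *
im=cv2.imread('pics/box.png'); a=im[110:200,180:330]; cv2.imwrite('pics/boxz.png',cv2.resize(a,None,fx=5,fy=5,interpolation=cv2.INTER_CUBIC))
E
```

```text
(no output)
```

View pics/boxz.png

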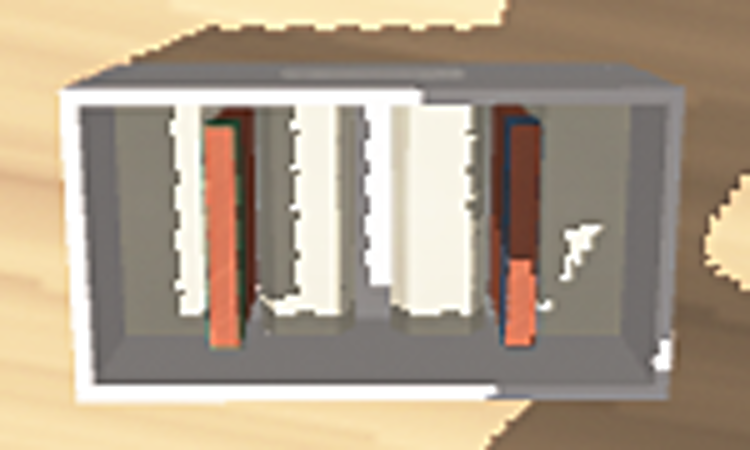

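```bash
cat >> h.py <<'E'
from scipy.optimize import least_squares
def fitrect(P,pts,w,l,z,guess):
    """pts: pixel corners in any order matching corner list (+x+y,+x-y,-x-y,-x+y)"""
    C=[(w/2,l/2),(w/2,-l/2),(-w/2,-l/2),(-w/2,l/2)]
    def f(q,full=False):
        c,s=np.cos(q[2]),np.sin(q[2]); r=[]
        for (x,y),p in zip(C,pts):
            if p is None: continue
            r+=list(np.array(w2px(None,[q[0]+c*x-s*y,q[1]+s*x+c*y,z],P))-p)
        return np.array(r)
    o=least_squares(f,[guess[0],guess[1],np.radians(guess[2])],x_scale=[1,1,.01]); return o.x[0],o.x[1],np.degrees(o.x[2]),np.round(o.fun,2)
def un(x,y,f,ox,oy): return np.array([ox+(x+.5)/f-.5,oy+(y+.5)/f-.5])
E
python3 - <<'E'
from h import *
import pickle
P=pickle.load(open('P_box','rb'))
pts=[un(x,y,5,180,110) for x,y in [(60,88),(684,88),(668,400),(78,402)]]
print(fitrect(P,pts,82,158,96,[508,-203,10]))
for x,y,z in [(222,235,84),(520,235,84),(370,210,38)]:
    print(px2w(0,*un(x,y,5,180,110),z,P))
print(plan([505,-205,340,10.255],[505,390,340,25]), np.hypot(530,410))
E
```

```text
(np.float64(512.2583592543627), np.float64(-202.7080668963685), np.float64(10.29105652437577), array([-0.15,  0.2 ,  0.19, -0.03, -0.03,  0.02, -0.02, -0.19]))
[ 506.71218348 -162.8126343    84.        ]
[ 520.80574827 -241.21836663   84.        ]
[ 513.11425547 -201.66957849   38.        ]
[np.float64(0.1059), np.float64(-0.5855), np.float64(0.0), -14.74] 670.0746227100382
```

```bash
python3 - <<'E'
from h import *
print(plan([505,-205,340,10.255],[550,165,370,0.255]))
E
```

```text
[np.float64(0.1102), np.float64(-0.3561), np.float64(-0.03), 10.0]
```

{"op": "jog_arm", "data": {
  "deltas": [
    [[0.11, -0.356, -0.03, 10, 0.06], [0.11, -0.356, -0.03, 10, 0.06], [0.11, -0.356, -0.03, 10, 0.06], [0.11, -0.356, -0.03, 10, 0.06], [0.11, -0.356, -0.03, 10, 0.06], [0.11, -0.356, -0.03, 10, 0.06], [0.11, -0.356, -0.03, 10, 0.06], [0.11, -0.356, -0.03, 10, 0.06], [0.11, -0.356, -0.03, 10, 0.06], [0.11, -0.356, -0.03, 10, 0.06], [0.11, -0.356, -0.03, 10, 0.06], [0.11, -0.356, -0.03, 10, 0.06], [0.11, -0.356, -0.03, 10, 0.06], [0.11, -0.356, -0.03, 10, 0.06]]
  ]
}}

```text
time_s: 3.58
ee_pos: [549.8, 163.2, 370.1]
ee_rot: [180.0, -0.0, 0.1]
force: [-0.2, 0.1, -0.1]
gripper_width: 59.9
```

```bash
python3 - <<'E'
from h import *
s=env.state();print(s['time_s'],s['ee_pos'],s['ee_rot'],s['qpos'])
import pickle
P=cam('wrist'); pickle.dump(P,open('P_lid','wb')); save('wrist','lid'); 
for l in ['knob','collar']:
    print(l,[(np.round(d['xyz']),round(d['conf'],2)) for d in env.look_for('wrist',l)][:4])
E
```

```text
3.5833 [549.82316465 163.2403529  370.05901429] [ 1.79972581e+02 -2.74166246e-03  1.20829731e-01] [ 1.54021472e+01  1.53136258e+01  7.42971901e+01 -2.71723168e-02
  9.03937657e+01  1.05281132e+02]
knob [(array([572., 175.,  78.]), 0.85)]
collar [(array([576., 177.,  37.]), 0.92), (array([399., 146.,  14.]), 0.85), (array([223., 267.,  24.]), 0.76), (array([399., -46.,  21.]), 0.58)]
```

View pics/lid.png

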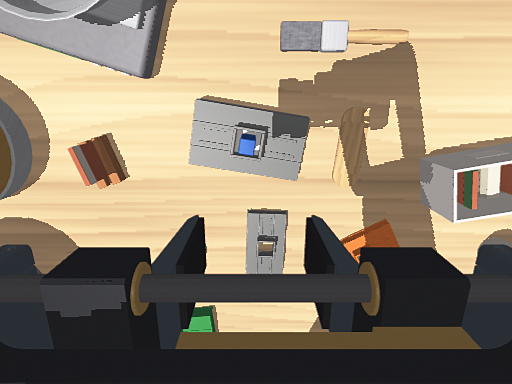

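```bash
python3 - <<'E'
from h import *
im=cv2.imread('pics/lid.png'); a=im[85:195,180:320]; cv2.imwrite('pics/lidz.png',cv2.resize(a,None,fx=5,fy=5,interpolation=cv2.INTER_CUBIC))
a=im[120:200,55:140]; cv2.imwrite('pics/tilez.png',cv2.resize(a,None,fx=6,fy=6,interpolation=cv2.INTER_CUBIC))
E
```

```text
(no output)
```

View pics/lidz.png

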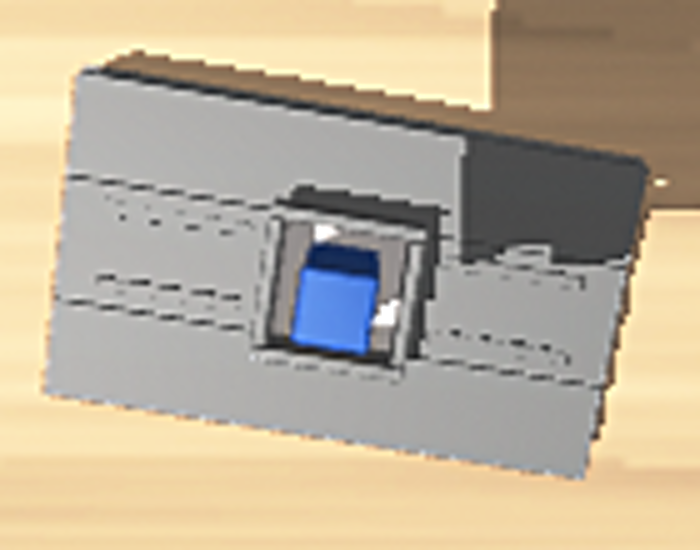

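View pics/tilez.png

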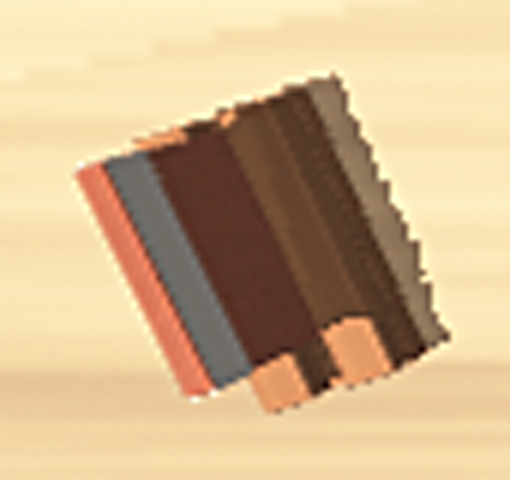

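```bash
python3 - <<'E'
from h import *
import pickle
P=pickle.load(open('P_lid','rb'))
c=[un(x,y,5,180,85) for x,y in [(80,70),(648,165),(585,478),(45,393)]]
print('roof',fitrect(P,c,100,176,40,[570,172,-7]))
c=[un(x,y,5,180,85) for x,y in [(302,265),(379,275),(366,353),(293,343)]]
print('knobtop',fitrect(P,c,22,22,100,[570,172,-7]))
c=[un(x,y,5,180,85) for x,y in [(272,215),(425,232),(400,378),(255,360)]]
print('collartop',fitrect(P,c,46,46,62,[570,172,-7]))
c=[un(x,y,6,55,120) for x,y in [(76,172),(103,160),(215,388),(188,399)]]
print('tiletop',fitrect(P,c,60,8,80,[540,410,25]))
E
```

```text
roof (np.float64(571.8222198232223), np.float64(174.76717532908918), np.float64(-9.032799358580675), array([-0.72, -0.25,  0.72,  0.01,  0.32,  0.26, -0.29,  0.13]))
knobtop (np.float64(571.6984770565718), np.float64(175.13840952633356), np.float64(-7.882785598397674), array([-0.35, -0.29,  0.27, -0.02,  0.64,  0.27, -0.56,  0.06]))
collartop (np.float64(569.8701992581682), np.float64(175.2203416243187), np.float64(-7.499469424711515), array([-0.38, -1.2 ,  0.08, -0.36,  0.76,  1.04, -0.44,  0.64]))
tiletop (np.float64(538.9167114609425), np.float64(421.0071001822872), np.float64(17.901400738851553), array([-0.37, -0.38,  0.14, -0.09,  0.3 ,  0.38, -0.06,  0.13]))
```

```bash
python3 - <<'E'
from h import *
cur=[505,-205,340,10.255]
import math
def app(cur,d):
    y=math.radians(cur[3]); return [cur[0]+1e3*(d[0]*math.cos(y)+d[1]*math.sin(y)),cur[1]+1e3*(d[0]*math.sin(y)-d[1]*math.cos(y)),cur[2]-1e3*d[2],cur[3]-d[3]]
c=app([141.591,-557.309,230.976,14.255],[.439,-.252,-.109,4]);print(c)
c=app(c,[.11,-.356,-.03,10]);print(c, env.state()['ee_pos'])
print(plan(c,[538.9,421,230,18.255]))
E
```

```text
[505.02199350608487, -204.96979843539958, 339.976, 10.255]
[549.8862886969009, 164.92639648559617, 369.976, 0.2550000000000008] [549.90474482 163.72416151 370.1091481 ]
[np.float64(-0.0098), np.float64(-0.2561), np.float64(0.14), -18.0]
```

{"op": "jog_arm", "data": {
  "deltas": [
    [[-0.01, -0.256, 0.14, -18, 0.04], [-0.01, -0.256, 0.14, -18, 0.04], [-0.01, -0.256, 0.14, -18, 0.04], [-0.01, -0.256, 0.14, -18, 0.04], [-0.01, -0.256, 0.14, -18, 0.04], [-0.01, -0.256, 0.14, -18, 0.04], [-0.01, -0.256, 0.14, -18, 0.04], [-0.01, -0.256, 0.14, -18, 0.04], [-0.01, -0.256, 0.14, -18, 0.04], [-0.01, -0.256, 0.14, -18, 0.04], [-0.01, -0.256, 0.14, -18, 0.04], [-0.01, -0.256, 0.14, -18, 0.04]]
  ]
}}

```text
time_s: 4.73
ee_pos: [539.6, 419.6, 231.5]
ee_rot: [-180.0, -0.1, 18.1]
force: [-0.3, -0.0, -0.6]
gripper_width: 40.0
```

```bash
python3 - <<'E'
from h import *
s=env.state();print(s['time_s'],s['ee_pos'],s['ee_rot'],s['qpos'])
import pickle
P=cam('wrist'); pickle.dump(P,open('P_tile','wb')); im=save('wrist','tile')
u,v=w2px(0,[538.9,421,80],P); print(u,v); u=int(u)-60;v=int(v)-60;print(u,v)
a=cv2.imread('pics/tile.png')[max(v,0):v+130,u:u+130]; cv2.imwrite('pics/tilez2.png',cv2.resize(a,None,fx=4.5,fy=4.5,interpolation=cv2.INTER_CUBIC))
E
```

```text
4.7333 [539.58198943 419.62782036 231.52918474] [-1.79975268e+02 -1.28395755e-01  1.81476665e+01] [ 3.69162226e+01  2.82492905e+01  7.37614899e+01 -1.83031600e-02
  7.78596943e+01  1.08772357e+02]
253.98628596011963 184.9939692565838
193 124
```

View pics/tilez2.png

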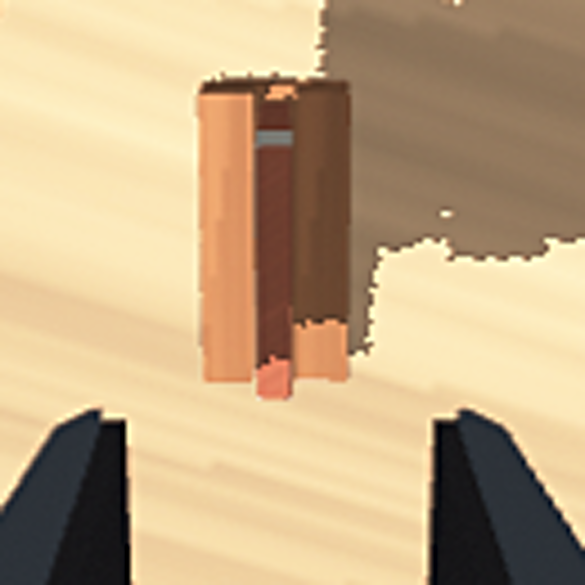

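View pics/tile.png

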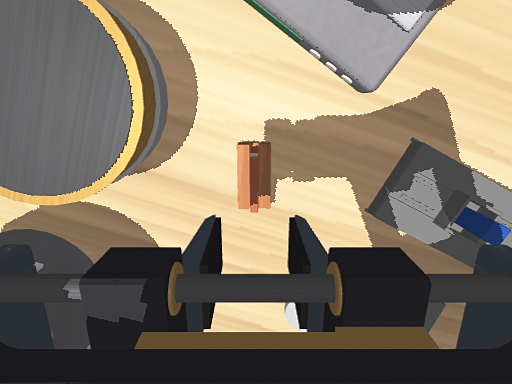

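```bash
python3 - <<'E'
from h import *
import pickle
P=pickle.load(open('P_tile','rb'))
c=[un(x,y,4.5,193,124) for x,y in [(256,147),(293.5,147),(292.5,399),(257,399)]]
r=fitrect(P,c,60,8,80,[540,420,18]);print(r)
cur=[538.6,421,229.976,18.255]
from math import *
y=radians(.255);cur=[549.886-10*cos(y)-256*sin(y),164.926-10*sin(y)+256*cos(y),229.976,18.255];print(cur)
print(plan(cur,[r[0],r[1],66,r[2]]), env.state()['ee_pos'])
E
```

```text
(np.float64(538.7301420535392), np.float64(421.2888255181763), np.float64(18.112785985850536), array([ 0.15, -0.32, -0.15, -0.31, -0.14,  0.36,  0.14,  0.35]))
[538.7467518641988, 420.8789588634776, 229.976, 18.255]
[np.float64(0.0001), np.float64(-0.0004), np.float64(0.164), np.float64(0.14)] [539.49356858 419.72078262 231.45261857]
```

{"op": "jog_arm", "data": {
  "deltas": [
    [[0, 0, 0.03, 0, 0.04], [0, 0, 0.07, 0, 0.04], [0, 0, 0.11, 0, 0.04], [0, 0, 0.145, 0, 0.04], [0, 0, 0.158, 0, 0.04], [0, 0, 0.164, 0, 0.04], [0, 0, 0.164, 0, 0.04], [0, 0, 0.164, 0, 0.04], [0, 0, 0.164, 0, 0.02], [0, 0, 0.164, 0, 0.005], [0, 0, 0.164, 0, 0.0], [0, 0, 0.164, 0, 0.0], [0, 0, 0.164, 0, 0.0], [0, 0, 0.164, 0, 0.0]]
  ],
  "grip_force": 12
}}

```text
time_s: 5.95
ee_pos: [538.8, 421.0, 66.4]
ee_rot: [-180.0, -0.0, 18.3]
force: [-0.1, 0.3, 2.3]
gripper_width: 7.7
```

{"op": "jog_arm", "data": {
  "deltas": [
    [[0, 0, -0.01, 0, 0.0], [0, 0, -0.03, 0, 0.0], [0, 0, -0.06, 0, 0.0], [0, 0, -0.1, 0, 0.0], [0, 0, -0.14, 0, 0.0], [0, 0, -0.18, 0, 0.0], [0, 0, -0.19, 0, 0.0], [0, 0, -0.19, 0, 0.0]]
  ]
}}

```text
time_s: 6.62
ee_pos: [540.1, 421.9, 261.2]
ee_rot: [-179.8, -0.5, 18.3]
force: [0.7, 0.2, -1.5]
gripper_width: 7.8
```

```bash
python3 - <<'E'
from h import *
cur=[538.75,420.88,65.976+190,18.255]
save('scene','s1'); print(env.state()['ee_pos'])
print(plan(cur,[512.3,-202.7,200,10.29]))
E
```

```text
[538.98006684 421.05028057 257.57901333]
[np.float64(-0.2205), np.float64(0.5839), np.float64(0.056), 7.96]
```

View pics/s1.png

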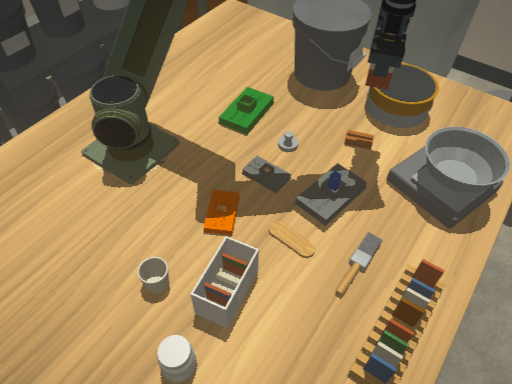

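Tile is held (seen at 383,75 under the gripper), block empty. Moving to above the box.

{"op": "jog_arm", "data": {
  "deltas": [
    [[-0.014, 0.037, 0, 0.5, 0], [-0.028, 0.074, 0, 1, 0], [-0.042, 0.111, 0, 2, 0], [-0.056, 0.148, 0, 3, 0], [-0.07, 0.185, 0, 4, 0], [-0.084, 0.222, 0, 5, 0], [-0.098, 0.26, 0, 6, 0], [-0.112, 0.297, 0, 7, 0], [-0.126, 0.334, 0, 7.96, 0], [-0.14, 0.371, 0, 7.96, 0], [-0.154, 0.408, 0, 7.96, 0], [-0.168, 0.445, 0, 7.96, 0], [-0.182, 0.482, 0, 7.96, 0], [-0.196, 0.519, 0, 7.96, 0], [-0.21, 0.556, 0.02, 7.96, 0], [-0.2205, 0.584, 0.056, 7.96, 0], [-0.2205, 0.584, 0.056, 7.96, 0], [-0.2205, 0.584, 0.056, 7.96, 0], [-0.2205, 0.584, 0.056, 7.96, 0], [-0.2205, 0.584, 0.056, 7.96, 0]]
  ]
}}

```text
time_s: 8.33
ee_pos: [512.5, -201.7, 200.1]
ee_rot: [-180.0, -0.0, 10.4]
force: [0.4, -0.6, -0.6]
gripper_width: 8.1
```

```bash
python3 - <<'E'
from h import *
s=env.state();print(s['time_s'],s['ee_pos'],s['ee_rot'],s['gripper_width'])
save('wrist','hold')
E
```

```text
8.3333 [ 512.54009784 -201.65976296  200.06642981] [-1.79969449e+02 -4.83463643e-03  1.03587160e+01] 8.132451034157304
```

View pics/hold.png

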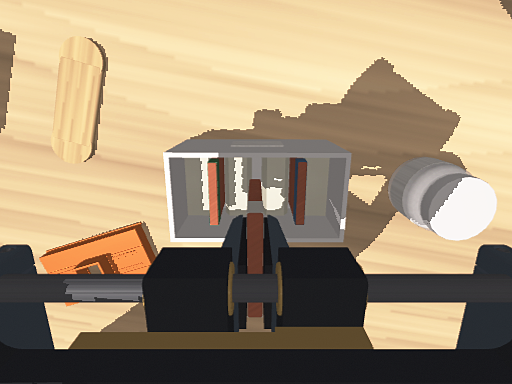

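{"op": "jog_arm", "data": {
  "deltas": [
    [[0, 0, 0.015, 0, 0], [0, 0, 0.03, 0, 0], [0, 0, 0.045, 0, 0], [0, 0, 0.06, 0, 0], [0, 0, 0.072, 0, 0], [0, 0, 0.082, 0, 0], [0, 0, 0.09, 0, 0], [0, 0, 0.098, 0, 0], [0, 0, 0.106, 0, 0], [0, 0, 0.114, 0, 0], [0, 0, 0.121, 0, 0], [0, 0, 0.126, 0, 0], [0, 0, 0.127, 0, 0], [0, 0, 0.127, 0, 0]]
  ]
}}

```text
time_s: 9.55
ee_pos: [512.1, -202.8, 72.6]
ee_rot: [-180.0, 0.0, 10.3]
force: [-0.4, 0.5, -0.6]
gripper_width: 7.8
```

{"op": "jog_arm", "data": {
  "deltas": [
    [[0, 0, 0.001, 0, 0], [0, 0, 0.002, 0, 0], [0, 0, 0.003, 0, 0], [0, 0, 0.004, 0, 0], [0, 0, 0.004, 0, 0]]
  ]
}}

```text
time_s: 9.97
ee_pos: [512.6, -203.0, 70.4]
ee_rot: [180.0, -0.1, 10.3]
force: [-1.9, 1.2, 7.1]
gripper_width: 7.8
```

{"op": "jog_arm", "data": {
  "deltas": [
    [[0, 0, -0.001, 0, 0.01], [0, 0, -0.001, 0, 0.014], [0, 0, -0.001, 0, 0.02], [0, 0, -0.001, 0, 0.022], [0, 0, -0.001, 0, 0.022], [0, 0, -0.001, 0, 0.022]]
  ]
}}

```text
time_s: 10.47
ee_pos: [512.2, -202.8, 69.8]
ee_rot: [-180.0, 0.0, 10.3]
force: [0.4, -0.5, -0.4]
gripper_width: 21.7
```

{"op": "jog_arm", "data": {
  "deltas": [
    [[0, 0, -0.01, 0, 0.022], [0, 0, -0.03, 0, 0.022], [0, 0, -0.06, 0, 0.022], [0, 0, -0.1, 0, 0.022], [0, 0, -0.14, 0, 0.04], [0, 0, -0.17, 0, 0.045], [0, 0, -0.17, 0, 0.045], [0, 0, -0.17, 0, 0.045]]
  ]
}}

```text
time_s: 11.13
ee_pos: [513.1, -203.1, 242.7]
ee_rot: [179.8, -0.3, 10.3]
force: [-0.2, -0.0, -1.1]
gripper_width: 44.5
```

```bash
python3 - <<'E'
from h import *
import pickle
s=env.state();print(s['time_s'],s['ee_pos'],s['ee_rot'],s['gripper_width'])
P=cam('wrist'); pickle.dump(P,open('P_in','wb')); save('wrist','in')
u,v=w2px(0,[512.3,-202.7,84],P);print(u,v);u=int(u)-80;v=int(v)-60;print(u,v)
a=cv2.imread('pics/in.png')[max(v,0):v+120,u:u+160]; cv2.imwrite('pics/inz.png',cv2.resize(a,None,fx=4.5,fy=4.5,interpolation=cv2.INTER_CUBIC))
E
```

```text
11.1333 [ 513.1070396  -203.14657896  242.69407219] [179.82602121  -0.25893325  10.29570106] 44.46218496285744
254.4035459816539 183.9124949379146
174 123
```

View pics/inz.png

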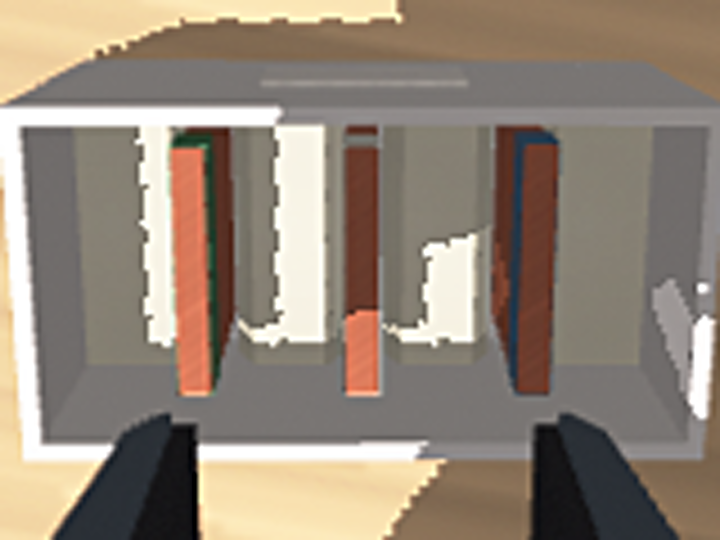

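```bash
python3 - <<'E'
from h import *
import pickle
P=pickle.load(open('P_in','rb'))
c=[un(x,y,4.5,174,123) for x,y in [(21,127),(714,125),(693,443),(42,443)]]
print(fitrect(P,c,74,150,96,[512,-203,10]))
from math import *
y=radians(18.255);a,b=-.2205,.584
cur=[538.75+1e3*(a*cos(y)+b*sin(y)),420.88+1e3*(a*sin(y)-b*cos(y)),239.976,10.295];print(cur,env.state()['ee_pos'])
print(plan(cur,[571.7,175,260,-8.3]))
E
```

```text
(np.float64(512.3589504725718), np.float64(-203.60579708360183), np.float64(10.367101365963698), array([ 0.12, -0.32, -0.15, -0.07, -0.45,  0.06,  0.48,  0.31]))
[512.2834318375675, -202.7992210501352, 239.976, 10.295] [ 512.07356797 -202.71820937  240.57783704]
[np.float64(0.126), np.float64(-0.3611), np.float64(-0.02), 18.59]
```

{"op": "jog_arm", "data": {
  "deltas": [
    [[0.014, -0.04, -0.02, 2, 0.045], [0.028, -0.08, -0.02, 4, 0.045], [0.042, -0.12, -0.02, 6, 0.045], [0.056, -0.16, -0.02, 8, 0.045], [0.07, -0.2, -0.02, 10, 0.045], [0.084, -0.24, -0.02, 12, 0.045], [0.098, -0.28, -0.02, 14, 0.045], [0.112, -0.32, -0.02, 16, 0.045], [0.122, -0.35, -0.02, 18, 0.045], [0.126, -0.361, -0.02, 18.6, 0.045], [0.126, -0.361, -0.02, 18.6, 0.045], [0.126, -0.361, -0.02, 18.6, 0.045], [0.126, -0.361, -0.02, 18.6, 0.045], [0.126, -0.361, -0.02, 18.6, 0.045]]
  ]
}}

```text
time_s: 12.35
ee_pos: [571.4, 173.3, 259.4]
ee_rot: [179.9, 0.1, -8.4]
force: [0.5, 0.4, 0.9]
gripper_width: 45.1
```

```bash
python3 - <<'E'
from h import *
import pickle
s=env.state();print(s['time_s'],s['ee_pos'],s['ee_rot'],s['gripper_width'])
P=cam('wrist'); pickle.dump(P,open('P_l2','wb')); save('wrist','l2')
u,v=w2px(0,[571.7,175,60],P);print(u,v);u=int(u)-80;v=int(v)-65;print(u,v)
a=cv2.imread('pics/l2.png')[max(v,0):v+125,u:u+160]; cv2.imwrite('pics/l2z.png',cv2.resize(a,None,fx=4.5,fy=4.5,interpolation=cv2.INTER_CUBIC))
E
```

```text
12.35 [571.40978628 173.33621874 259.44478527] [ 1.79938948e+02  6.10393708e-02 -8.39676230e+00] 45.146060562191344
253.76089077084376 173.31776774787423
173 108
```

View pics/l2z.png

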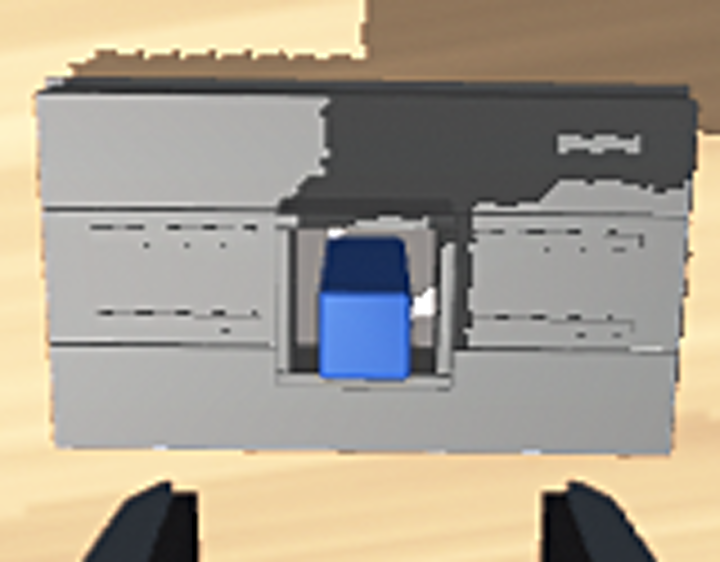

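```bash
python3 - <<'E'
from h import *
import pickle
P=pickle.load(open('P_l2','rb'))
c=[un(x,y,4.5,173,108) for x,y in [(37,95),(696,100),(671,454),(53,446)]]
print('roof',fitrect(P,c,100,176,40,[570,172,-7]))
c=[un(x,y,4.5,173,108) for x,y in [(319,293),(411,293),(408,380),(321,380)]]
print('knobtop',fitrect(P,c,22,22,100,[570,172,-7]))
c=[un(x,y,4.5,173,108) for x,y in [None or (276,216),(458,216),(451,387),(278,385)]]
print('collar',fitrect(P,c,46,46,62,[570,172,-7]))
from math import *
y=radians(10.295);a,b=.126,-.361
cur=[512.283+1e3*(a*cos(y)+b*sin(y)),-202.8+1e3*(a*sin(y)-b*cos(y)),259.976,10.295-18.6];print(cur,env.state()['ee_pos'])
print(plan(cur,[571.7,174.8,91,-8.0]))
E
```

```text
roof (np.float64(571.2810179260587), np.float64(175.3226292177845), np.float64(-9.007107756074369), array([-0.99, -0.78,  0.8 , -0.23,  0.15,  0.48,  0.06,  0.83]))
knobtop (np.float64(571.0834622070819), np.float64(175.07638953200498), np.float64(-8.570055444544117), array([-0.41, -0.51,  0.35, -0.44,  0.76,  0.54, -0.7 ,  0.48]))
collar (np.float64(570.3034770387434), np.float64(175.04790978124245), np.float64(-8.972447037789264), array([ 0.05, -0.54, -0.22, -0.12,  0.23,  0.32, -0.05,  0.38]))
[571.7378764495978, 174.9063908201224, 259.976, -8.305000000000001] [571.53255189 173.35880394 259.70940055]
[np.float64(-0.0), np.float64(0.0001), np.float64(0.169), -0.31]
```

{"op": "jog_arm", "data": {
  "deltas": [
    [[-0.0004, 0, 0.03, 0.5, 0.045], [-0.0004, 0, 0.065, 0.5, 0.045], [-0.0004, 0, 0.1, 0.5, 0.045], [-0.0004, 0, 0.135, 0.5, 0.045], [-0.0004, 0, 0.155, 0.5, 0.045], [-0.0004, 0, 0.166, 0.5, 0.045], [-0.0004, 0, 0.172, 0.5, 0.045], [-0.0004, 0, 0.172, 0.5, 0.045], [-0.0004, 0, 0.172, 0.5, 0.045], [-0.0004, 0, 0.172, 0.5, 0.035], [-0.0004, 0, 0.172, 0.5, 0.028], [-0.0004, 0, 0.172, 0.5, 0.022], [-0.0004, 0, 0.172, 0.5, 0.015], [-0.0004, 0, 0.172, 0.5, 0.01], [-0.0004, 0, 0.172, 0.5, 0.01], [-0.0004, 0, 0.172, 0.5, 0.01]]
  ],
  "grip_force": 45
}}

```text
time_s: 13.73
ee_pos: [571.7, 174.8, 88.8]
ee_rot: [180.0, -0.1, -8.8]
force: [-1.1, -1.2, 6.3]
gripper_width: 21.8
```

Gripped at 21.8 mm. Lift smoothly.

{"op": "jog_arm", "data": {
  "deltas": [
    [[0, 0, -0.002, 0, 0.01], [0, 0, -0.005, 0, 0.01], [0, 0, -0.01, 0, 0.01], [0, 0, -0.017, 0, 0.01], [0, 0, -0.026, 0, 0.01], [0, 0, -0.036, 0, 0.01], [0, 0, -0.046, 0, 0.01], [0, 0, -0.056, 0, 0.01], [0, 0, -0.066, 0, 0.01], [0, 0, -0.076, 0, 0.01], [0, 0, -0.086, 0, 0.01], [0, 0, -0.096, 0, 0.01], [0, 0, -0.106, 0, 0.01], [0, 0, -0.115, 0, 0.01], [0, 0, -0.122, 0, 0.01], [0, 0, -0.127, 0, 0.01], [0, 0, -0.13, 0, 0.01], [0, 0, -0.13, 0, 0.01], [0, 0, -0.13, 0, 0.01]]
  ]
}}

```text
time_s: 15.32
ee_pos: [571.2, 174.9, 217.6]
ee_rot: [180.0, 0.0, -8.8]
force: [-0.5, 0.3, -4.2]
gripper_width: 21.7
```

```bash
python3 - <<'E'
from h import *
s=env.state();print(s['time_s'],s['ee_pos'],s['ee_rot'],s['force'],s['torque'],s['gripper_width'])
save('wrist','l3');save('scene','s3')
cur=[571.34,174.96,217.976,-8.805]
print(plan(cur,[512.3,-203.0,218,10.3]))
E
```

```text
15.3167 [571.15891515 174.91858203 217.61903699] [ 1.79980355e+02  3.34487734e-02 -8.80357786e+00] [-0.4712451   0.30571314 -4.15577703] [-0.00050361  0.00514902 -0.03662821] 21.708489924434197
[np.float64(-0.0005), np.float64(0.3825), np.float64(-0.0), -19.11]
```

View pics/s3.png

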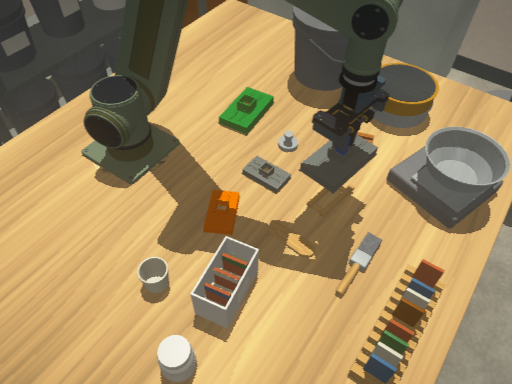

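View pics/l3.png

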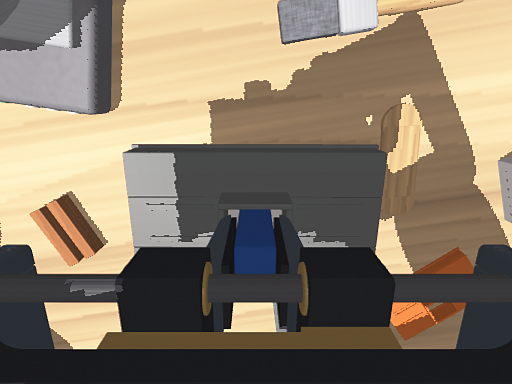

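{"op": "jog_arm", "data": {
  "deltas": [
    [[0, 0.004, 0, -0.5, 0.01], [0, 0.012, 0, -1, 0.01], [0, 0.024, 0, -2, 0.01], [0, 0.042, 0, -3, 0.01], [0, 0.064, 0, -4, 0.01], [0, 0.09, 0, -5, 0.01], [0, 0.118, 0, -6.5, 0.01], [0, 0.148, 0, -8, 0.01], [0, 0.178, 0, -9.5, 0.01], [0, 0.208, 0, -11, 0.01], [0, 0.238, 0, -12.5, 0.01], [0, 0.268, 0, -14, 0.01], [0, 0.296, 0, -15.5, 0.01], [0, 0.322, 0, -17, 0.01], [0, 0.344, 0, -18, 0.01], [0, 0.361, 0, -18.6, 0.01], [0, 0.373, 0, -18.9, 0.01], [0, 0.38, 0, -19.1, 0.01], [-0.0005, 0.3825, 0, -19.1, 0.01], [-0.0005, 0.3825, 0, -19.1, 0.01]]
  ]
}}

```text
time_s: 17.08
ee_pos: [511.8, -203.3, 217.9]
ee_rot: [-180.0, 0.0, 10.2]
force: [-0.3, -0.3, -5.1]
gripper_width: 21.6
```

{"op": "jog_arm", "data": {
  "deltas": [
    [[0, 0, 0.005, 0, 0.01], [0, 0, 0.012, 0, 0.01], [0, 0, 0.018, 0, 0.01], [0, 0, 0.02, 0, 0.01], [0, 0, 0.02, 0, 0.01], [0, 0, 0.02, 0, 0.01], [0, 0, 0.02, 0, 0.01]]
  ]
}}

```text
time_s: 17.67
ee_pos: [512.6, -202.9, 198.1]
ee_rot: [180.0, -0.0, 10.3]
force: [0.4, 0.8, -5.1]
gripper_width: 21.8
```

```bash
python3 - <<'E'
from h import *
import pickle
s=env.state();print(s['time_s'],s['ee_pos'],s['ee_rot'],s['force'],s['torque'],s['gripper_width'])
P=cam('wrist'); pickle.dump(P,open('P_l4','wb'));save('wrist','l4');save('scene','s4')
cv2.imwrite('pics/s4z.png',cv2.resize(cv2.imread('pics/s4.png')[180:350,150:330],None,fx=4,fy=3.5,interpolation=cv2.INTER_CUBIC))
E
```

```text
17.6667 [ 512.55281488 -202.86947132  198.12328084] [ 1.79980670e+02 -2.30190181e-02  1.03126360e+01] [ 0.37481048  0.82839339 -5.11851898] [ 0.05471194 -0.01159095 -0.03211152] 21.77520861738592
```

View pics/s4z.png

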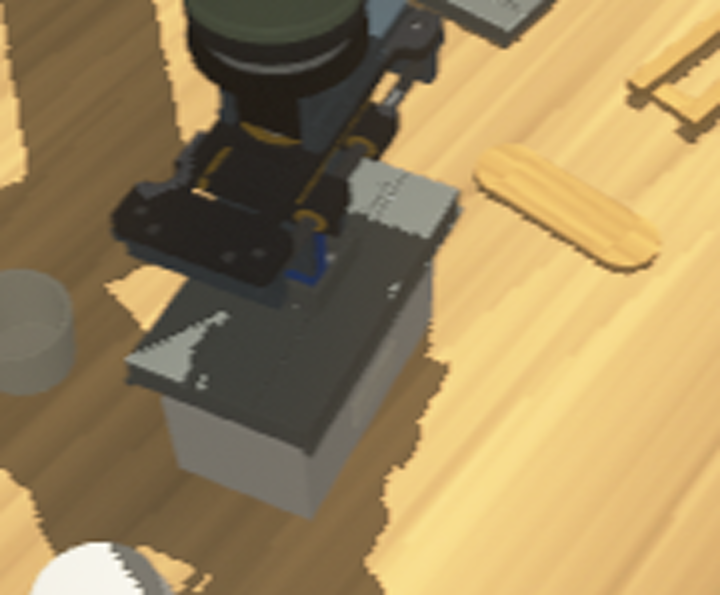

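View pics/l4.png

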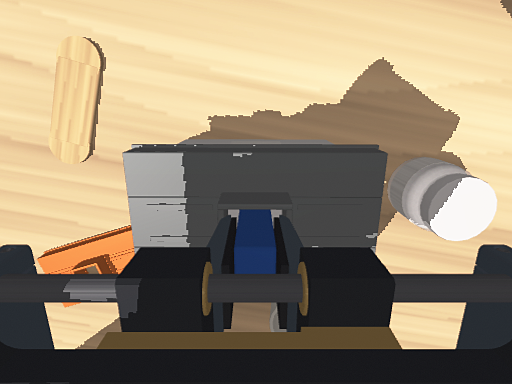

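{"op": "jog_arm", "data": {
  "deltas": [
    [[0, 0, 0.005, 0, 0.01], [0, 0, 0.01, 0, 0.01], [0, 0, 0.015, 0, 0.01], [0, 0, 0.02, 0, 0.01], [0, 0, 0.024, 0, 0.01], [0, 0, 0.027, 0, 0.01], [0, 0, 0.03, 0, 0.01], [0, 0, 0.032, 0, 0.01], [0, 0, 0.033, 0, 0.01], [0, 0, 0.034, 0, 0.01], [0, 0, 0.035, 0, 0.01], [0, 0, 0.036, 0, 0.01], [0, 0, 0.037, 0, 0.01], [0, 0, 0.037, 0, 0.01], [0, 0, 0.037, 0, 0.01]]
  ]
}}

```text
time_s: 19.02
ee_pos: [512.3, -203.0, 161.0]
ee_rot: [180.0, -0.0, 10.3]
force: [-0.5, 0.2, -4.9]
gripper_width: 21.7
```

{"op": "jog_arm", "data": {
  "deltas": [
    [[0, 0, 0.001, 0, 0.01], [0, 0, 0.002, 0, 0.01], [0, 0, 0.003, 0, 0.01], [0, 0, 0.0035, 0, 0.01], [0, 0, 0.0035, 0, 0.01], [0, 0, 0.0035, 0, 0.01]]
  ]
}}

```text
time_s: 19.52
ee_pos: [512.3, -203.0, 158.8]
ee_rot: [180.0, -0.0, 10.3]
force: [-3.5, 0.7, 6.0]
gripper_width: 21.6
```

{"op": "jog_arm", "data": {
  "deltas": [
    [[0, 0, -0.0008, 0, 0.01], [0, 0, -0.0008, 0, 0.018], [0, 0, -0.0008, 0, 0.024], [0, 0, -0.0008, 0, 0.03], [0, 0, -0.0008, 0, 0.04], [0, 0, -0.0008, 0, 0.04], [0, 0, -0.0008, 0, 0.04]]
  ]
}}

```text
time_s: 20.1
ee_pos: [512.5, -203.0, 158.2]
ee_rot: [180.0, -0.0, 10.3]
force: [0.7, -0.6, 0.7]
gripper_width: 39.6
```

{"op": "jog_arm", "data": {
  "deltas": [
    [[0, 0, -0.01, 0, 0.05], [0, 0, -0.03, 0, 0.06], [0, 0, -0.06, 0, 0.07], [0, 0, -0.09, 0, 0.075], [0, 0, -0.12, 0, 0.075], [0, 0, -0.14, 0, 0.075], [0, 0, -0.14, 0, 0.075], [0, 0, -0.14, 0, 0.075], [0, 0, -0.14, 0, 0.075]]
  ]
}}

```text
time_s: 20.85
ee_pos: [511.8, -202.7, 297.6]
ee_rot: [-180.0, 0.1, 10.3]
force: [-0.3, 0.3, -0.0]
gripper_width: 75.0
```

```bash
python3 - <<'E'
from h import *
import pickle
s=env.state();print(s['time_s'],s['ee_pos'],s['ee_rot'],s['force'],s['torque'],s['gripper_width'])
P=cam('wrist'); pickle.dump(P,open('P_l5','wb'));save('wrist','l5')
u,v=w2px(0,[512,-203,130],P);print(u,v);u=int(u)-85;v=int(v)-65;print(u,v)
a=cv2.imread('pics/l5.png')[max(v,0):v+130,u:u+170]; cv2.imwrite('pics/l5z.png',cv2.resize(a,None,fx=4.5,fy=4.5,interpolation=cv2.INTER_CUBIC))
E
```

```text
20.85 [ 511.81446888 -202.73158655  297.63101102] [-1.79965949e+02  6.42580146e-02  1.02984420e+01] [-0.28810454  0.31502847 -0.0330067 ] [0.02138398 0.00944249 0.01410396] 75.02942354751663
255.78506052791903 180.1555763486585
170 115
```

View pics/l5z.png

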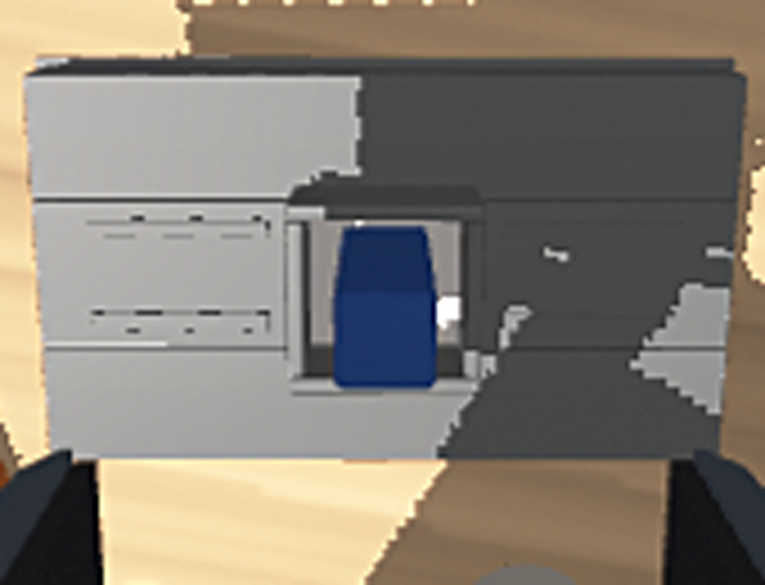

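```bash
python3 - <<'E'
from h import *
import pickle
P=pickle.load(open('P_l5','rb'))
f=lambda L:[un(x,y,4.5,170,115) for x,y in L]
print('roof',fitrect(P,f([(26,75),(748,77),(719,459),(51,459)]),100,176,110,[512,-203,10]))
print('knobtop',fitrect(P,f([(333,293),(438,293),(436,387),(334,387)]),22,22,170,[512,-203,10]))
print('collar',fitrect(P,f([(285,207),(487,207),(481,391),(290,391)]),46,46,132,[512,-203,10]))
from math import *
y=radians(-8.805);a,b=-.0005,.3825
cur=[571.34+1e3*(a*cos(y)+b*sin(y)),174.96+1e3*(a*sin(y)-b*cos(y)),217.976-20-40.5+140.8-.8+.8,10.295];print(cur,env.state()['ee_pos'])
E
```

```text
roof (np.float64(511.83158405617223), np.float64(-202.59739843959446), np.float64(10.19505796772253), array([-0.73, -0.32,  0.54, -0.4 ,  0.35,  0.68, -0.14,  0.32]))
knobtop (np.float64(512.1255929983764), np.float64(-202.35165475375604), np.float64(10.191568257516632), array([-0.08, -0.71,  0.03, -0.65,  0.16,  0.74, -0.11,  0.69]))
collar (np.float64(510.9708110357984), np.float64(-202.6921216106828), np.float64(10.264777093313104), array([ 0.43, -0.45, -0.48, -0.4 , -0.08,  0.48,  0.13,  0.42]))
[512.2958238385166, -202.95571184777666, 298.276, 10.295] [ 511.61524074 -202.65974163  297.0302357 ]
```

{"op": "jog_arm", "data": {
  "deltas": [
    [[-0.0004, -0.0002, 0.03, 0, 0.075], [-0.0004, -0.0002, 0.065, 0, 0.075], [-0.0004, -0.0002, 0.1, 0, 0.075], [-0.0004, -0.0002, 0.13, 0, 0.075], [-0.0004, -0.0002, 0.15, 0, 0.075], [-0.0004, -0.0002, 0.16, 0, 0.075], [-0.0004, -0.0002, 0.166, 0, 0.075], [-0.0004, -0.0002, 0.1685, 0, 0.075], [-0.0004, -0.0002, 0.1685, 0, 0.075], [-0.0004, -0.0002, 0.1685, 0, 0.075], [-0.0004, -0.0002, 0.1685, 0, 0.075]]
  ],
  "grip_force": 35
}}

```text
time_s: 21.82
ee_pos: [512.7, -203.2, 131.0]
ee_rot: [179.9, -0.1, 10.3]
force: [1.1, -0.3, 1.0]
gripper_width: 75.0
```

{"op": "jog_arm", "data": {
  "deltas": [
    [[0, 0, 0, 0, 0.065], [0, 0, 0, 0, 0.058], [0, 0, 0, 0, 0.053], [0, 0, 0, 0, 0.05], [0, 0, 0, 0, 0.048], [0, 0, 0, 0, 0.046], [0, 0, 0, 0, 0.044], [0, 0, 0, 0, 0.04], [0, 0, 0, 0, 0.035], [0, 0, 0, 0, 0.035], [0, 0, 0, 0, 0.035], [0, 0, 0, 0, 0.035]]
  ]
}}

```text
time_s: 22.82
ee_pos: [511.9, -202.9, 129.8]
ee_rot: [180.0, -0.0, 10.3]
force: [-1.1, -0.5, 0.8]
gripper_width: 45.5
```

```bash
python3 - <<'E'
from h import *
s=env.state();print(s['time_s'],s['ee_pos'],s['ee_rot'],s['force'],s['torque'],s['gripper_width'])
save('wrist','l6')
E
```

```text
22.8167 [ 511.88522666 -202.91376192  129.77494456] [ 1.79986693e+02 -1.64589601e-03  1.02945479e+01] [-1.0614766  -0.45998368  0.76891423] [-0.04440799  0.04024046  0.00716179] 45.53642626110191
```

View pics/l6.png

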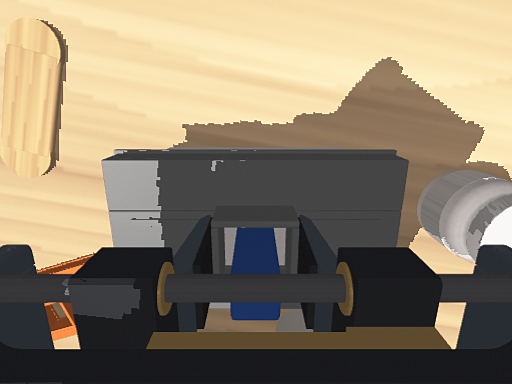

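{"op": "jog_arm", "data": {
  "deltas": [
    [[0, 0, -0.001, 0, 0.035], [0, 0, -0.003, 0, 0.035], [0, 0, -0.006, 0, 0.035], [0, 0, -0.01, 0, 0.035], [0, 0, -0.015, 0, 0.035], [0, 0, -0.021, 0, 0.035], [0, 0, -0.028, 0, 0.035], [0, 0, -0.036, 0, 0.035], [0, 0, -0.044, 0, 0.035], [0, 0, -0.052, 0, 0.035], [0, 0, -0.06, 0, 0.035], [0, 0, -0.069, 0, 0.035], [0, 0, -0.078, 0, 0.035], [0, 0, -0.087, 0, 0.035], [0, 0, -0.096, 0, 0.035], [0, 0, -0.104, 0, 0.035], [0, 0, -0.11, 0, 0.035], [0, 0, -0.115, 0, 0.035], [0, 0, -0.118, 0, 0.035], [0, 0, -0.118, 0, 0.035]]
  ]
}}

```text
time_s: 24.53
ee_pos: [512.1, -202.9, 248.4]
ee_rot: [180.0, -0.0, 10.3]
force: [0.6, -0.4, -3.0]
gripper_width: 46.0
```

{"op": "jog_arm", "data": {
  "deltas": [
    [[0, 0, 0, 0, 0.035], [0, 0, 0, 0, 0.035], [0, 0, 0, 0, 0.035], [0, 0, 0, 0, 0.035], [0, 0, 0, 0, 0.035], [0, 0, 0, 0, 0.035]]
  ]
}}

```text
time_s: 25.03
ee_pos: [511.8, -202.8, 247.6]
ee_rot: [-180.0, 0.0, 10.3]
force: [-0.5, 0.0, -1.5]
gripper_width: 45.5
```

```bash
python3 - <<'E'
from h import *
s=env.state();print(s['time_s'],s['ee_pos'],s['ee_rot'],s['force'],s['torque'],s['gripper_width'],s['qvel'])
save('wrist','l7');save('scene','s7')
cv2.imwrite('pics/s7z.png',cv2.resize(cv2.imread('pics/s7.png')[150:330,130:330],None,fx=4,fy=3.3,interpolation=cv2.INTER_CUBIC))
E
```

```text
25.0333 [ 511.79474955 -202.83229025  247.58854867] [-1.79996053e+02  1.62141385e-02  1.02920684e+01] [-0.52627815  0.04951112 -1.48766345] [-0.01292103 -0.02263103  0.03984086] 45.54486919216537 [-0.06874615  0.03306564 -0.15381059 -0.01342758  0.08441459  0.04335453]
```

View pics/s7z.png

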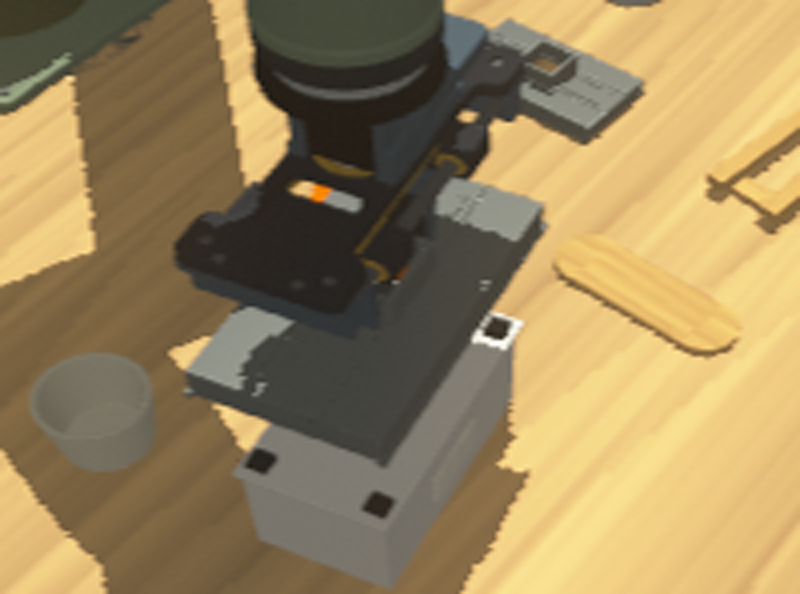

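View pics/l7.png

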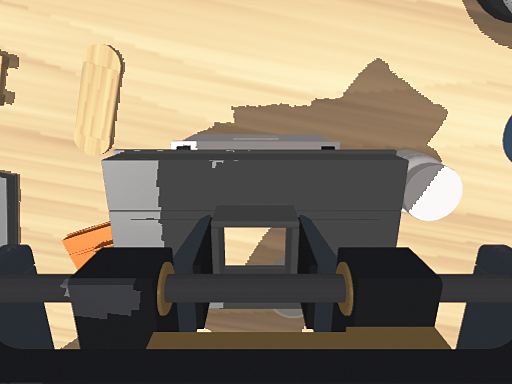

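```bash
python3 - <<'E'
from h import *
im=cv2.imread('pics/s7.png'); c,s=np.cos(np.radians(10.25)),np.sin(np.radians(10.25))
P=cam('scene')
def pr(x,y,z): 
    return np.array(w2px(0,[512.2+c*x-s*y,-202.8+s*x+c*y,z],P))
big=cv2.resize(im[150:330,130:330],None,fx=4,fy=3.3,interpolation=cv2.INTER_CUBIC)
for z,col in [(100,(0,0,255)),(104,(0,255,0))][:1]+[(100,(0,0,255))]:
    L=[pr(x,y,z) for x,y in [(44.5,82.5),(44.5,-82.5),(-44.5,-82.5),(-44.5,82.5)]]
    cv2.polylines(big,[np.int32([[(p[0]-130+.5)*4,(p[1]-150+.5)*3.3] for p in L])],True,col,1)
cv2.imwrite('pics/chk.png',big)
E
```

```text
(no output)
```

View pics/chk.png

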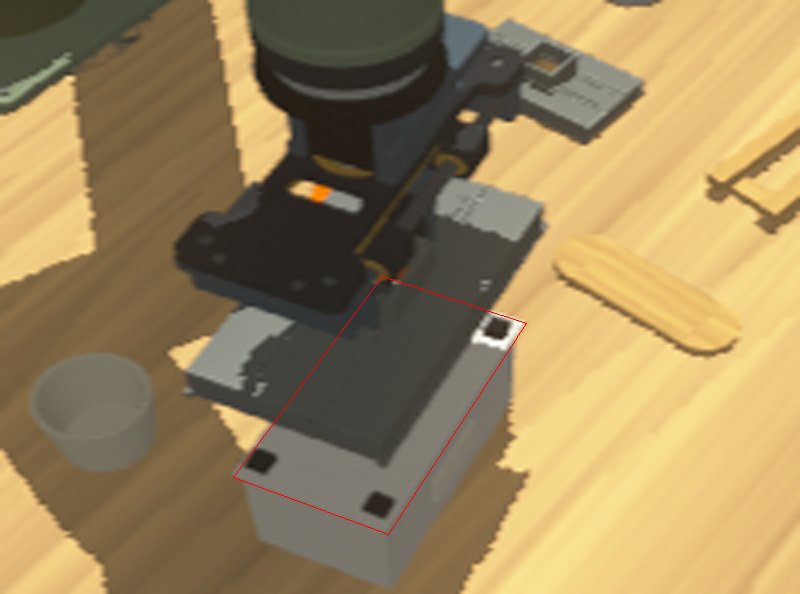

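The predicted outline of the seated plate (corners at 234,478 / 388,533 / 525,323) matches the visible lid all round, with the cover held clear above it. Handing in.

```bash
python3 -c "
from workcell import env
print(env.job_done()); s=env.state(); print(s['time_s'],s['ee_pos'],s['gripper_width'])"
```

```text
the job is handed in; nothing more can be done
None
the job is handed in; nothing more can be done
```

I finished all the steps and handed the job in at about 25 s of the 72 s allowed. No verdict came back, so what follows rests on my own checks.

- **Tile:** it stands upright in the middle slot, let go of. I lowered it until it pressed back with about 7 N, and the picture afterwards showed it level with its neighbours. The two outer tiles looked undisturbed.
- **Lid set:** I carried it by the knob and lowered it in small steps. The wrist force changed from about -5 N (hanging weight) to +6 N at the expected seated height. After I let go, the fitted knob top was within about 1 mm of the box centre, and the cover was still nested.
- **Cover:** it is held by the collar, with the fingers at 45.5 mm on the 46 mm collar. I lifted it straight up 118 mm, 86 mm being what it takes to clear the knob, and it was level and still over the box.
- **Inner lid:** in the last scene picture, the outline I projected for the seated lid matched the real one within about a pixel.

Some readings did not agree exactly. Camera fits of the same part differed by about 1 mm and 1°. The final wrist force read -1.5 N, while the cover's weight should give about -2.4 N; that is within the noise I saw earlier. The knob and tile were hidden under the cover in the last pictures, so I did not see them again directly.

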